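# Show the bearing block to the inspection camera

## Task

Slide the yellow-framed milky guard on top of the grey dust box fully open, lift out the blue bearing block and present it to the inspection camera on the post: base down and level, the bearing face looking squarely and centrally into the lens, with 10 cm between that face and the lens. The program finishes while the gripper still holds the block there, steady in the air; the guard stays open, and the red block, the camera and the other things on the bench are left as they are.

Things in the scene. Friction and masses are not known exactly. Their poses are not given: they have to be found in the camera images.
- dust_box: Fixed grey open-topped box, inside 154 (x) x 160 (y) mm, walls 78 mm high. Origin under the centre of its floor, on the bench; black rubber floor 6 mm above. Two rails (x = +-83 mm, top 90 mm up) along its top edges run from y = -88 to +264 mm, past the box. The two bearing blocks stand inside, one nearer the robot, one behind it (which is which varies).
- guard (a joint): Position in m of the milky see-through guard panel with yellow border (152 x 168 mm, 78 to 84 mm above the bench), sliding along the box's +y: 0 = shut over the box, 0.165 = fully open at its stop, clear of the box. Starts 0 to 0.04. About 2.5 N of friction; stays where it is left.
- guard_handle (a point): Centre of the guard's black handle bar, 107 mm above the bench, at mid-panel; moves with the guard. The bar lies along the box's x (84 long, 14 wide in y, 14 mm high) on posts at x = +-35 mm; about 16 mm of air under it. Axes as the box's.
- blue_block_centre (a point): Bearing axis at mid-housing of the blue block (to be presented), 44 mm above its underside, 0.2 to 0.4 kg. Base 32 (x) x 84 (y) x 14 mm; on it the housing, 28 thick (x), 46 wide (y), flat-sided to 44 mm up, then half-round to 67 mm. z up; +x points out of the bearing face (steel ring, black seal, dark bore), the back is plain. Starts upright in the box, face roughly away from the robot.
- blue_block_face (a point): Centre of the bearing face of the blue block: 16 mm along +x from blue_block_centre; same axes.
- red_block_centre (a point): The same point of the red bearing block, which has the same shape and size; it stays in the box.
- cam_lens (a point): Centre of the front glass of the inspection camera (silver body 44 wide, 40 mm high, black lens barrel of radius 17 mm), 170 to 230 mm above the bench. It looks level along this frame's -x axis; z up. Its post (radius 7 mm, 284 mm high, round foot of radius 42 mm) stands 50 mm behind the glass.
- cam_height (a joint): Height in m of the camera on its post above its lowest setting (lens 170 mm above the bench), 0 to 0.06; clamped tightly. Not to be changed.
- jar: Bystander: glass jar of nuts with a dark blue lid, 68 mm across, 95 mm high; origin under its centre.
- glue: Bystander: glue bottle with an orange nozzle, 58 mm across, 176 mm high; origin under its centre.
- black_tape: Bystander: roll of black tape lying flat, 58 mm across, 19 mm high; origin under its centre.
- sand_block: Bystander: brown sanding block, 56 x 94 x 31 mm; origin under its centre.
- tall_spray: Bystander: red and white spray can with a yellow cap, 59 mm across, 231 mm high; origin under its centre.

How it is judged:
On the way, in this order (a step that is already met when the one before it is completed fails the run):
1. the guard is slid fully open (value of joint guard above 0.152 m), for 0.1 s.
2. the blue block is lifted clear of the box (z of blue_block_centre in the frame of dust_box above 0.13 m and contact force between the fingers and blue_block above 1 N), for 0.1 s.
At the end, for the whole second after the job is handed in: Blue block held still in the air, touching neither box nor camera; bearing face 75 to 125 mm before the lens, within 14 mm of its axis sideways and in height, facing it square and level within 0.16 rad. Guard open over 145 mm; red block upright within 30 mm of its start (x of blue_block_face in the frame of cam_lens between -0.125 and -0.075 m and y of blue_block_face in the frame of cam_lens between -0.014 and 0.014 m and z of blue_block_face in the frame of cam_lens between -0.014 and 0.014 m and angle between the x axis of blue_block_face and the x axis of cam_lens, either way round below 0.16 rad and angle between blue_block_face's own z axis and vertical below 0.16 rad and x of cam_lens in the frame of blue_block_face above 0.05 m and contact force between the fingers and blue_block above 1 N and contact force between blue_block and cam_stand below 0.3 N and contact force between blue_block and dust_box below 0.3 N and linear speed of blue_block below 0.03 m/s and angular speed of blue_block below 0.3 rad/s and value of joint guard above 0.145 m and distance of red_block_centre from where it was at the start of the episode below 0.03 m and angle between red_block_centre's own z axis and vertical below 0.2 rad); the arm keeps its last pose, push and grip.
It fails at once if a bystander is moved more than 3 cm (distance of any of jar, glue, black_tape, sand_block, tall_spray from where it was at the start of the episode above 0.03 m).
It fails at once if the red block is moved more than 3 cm (distance of red_block_centre from where it was at the start of the episode above 0.03 m).
It fails at once if the camera is knocked, or shifted on its post by more than 5 mm (distance of cam_lens from where it was at the start of the episode above 0.005 m or contact force between any of the arm, the fingers, blue_block and cam_stand above 15 N).
It also fails if it takes over 48 s, if anything falls off the work surface, if the arm or the gripper's body presses on something with over 40 N, if the wrist force passes 120 N, or if a joint passes its speed limit or range.

## Robot

A 7-joint arm with a two-finger parallel gripper is mounted at the origin on a cart in front of the work surface, level with it; the furniture and walls round the work are solid. World frame = base frame: x ahead of the robot, y to its left, z up, the work surface at z = 0. Lengths are in m, angles in rad, forces in N, time in s.
With the tool pointing down it reaches from about 0.4 to 0.85 m from the base axis. Payload 10.4 kg.
Tool frame: the origin (TCP) lies at the very end of the fingers, on their centre line; the grasp point (between the pads) lies 19 mm behind it; z points along the fingers, y is the line along which they close (so a half turn about z gives the same grasp; the last joint's range is limited). The gripper opens to 87 mm and grips with 3 to 60 N. Pads are 19 mm wide; open, the fingers measure 117 mm over their backs; the gripper's body (75 mm by 190 mm) begins 51 mm behind the grasp point.
Start: joints at [-1.334, 0.332, -0.065, 1.46, 0.022, 1.35, -0.088], TCP at [0.161, 0.604, 0.223] pointing down, gripper open.
Joint ranges: [-2.6, 2.6], [-0.5, 2.12], [-1.47, 1.34], [0.16, 2.42], [-1.27, 4.41], [0.06, 2.06], [-2.6, 2.6]. Speed limits (rad/s): [2.22, 2.22, 2.79, 2.79, 3.14, 3.14, 3.14].

## Interface

Orientations are given as a unit quaternion [x, y, z, w].
In Python, from bench import * gives the robot as it stands.
- The arm moves only by the tool step_arm, never from a script. Its arguments are lists of equal length, an entry for each row: "delta_pos": the shift along the world's x, y, z in units of 25 mm (1.0 is 25 mm), a list of three; "turn": the turn about the world's z in units of 0.12 rad (1.0 is 0.12 rad). In form: {"delta_pos": [[tx, ty, tz], ...], "turn": [turn, ...]}. A call has 1 to 12 rows; each row shifts and turns the commanded pose from where the row before left it; what a row does not reach is not made up. A row lasts 1/10 s, in which the tool goes at most 50 mm and 8.59 degrees, less where a joint would pass 70% of its speed; a pose out of reach is approached as far as the arm can. A call with a number of a shift or a turn outside -1 to 1 is refused whole. A call with a gripper value outside its range is refused whole. "grip" is the closure, from 0 (fully open) to 1 (shut), set as the call begins (left out, the last holds). The fingers move at their own pace and stop on an object; "newtons" is the grip in N (left out, the last holds). Time passes only in rows, so rows that do not move let the fingers close. It gives the time, the measured TCP pose, the force, the opening and the grip force at its end, in the units of the state.
- read_state(): the state, without advancing time (a new reading comes with each control period).
- camera(name): name is "scene" or "side" or "wrist"; returns a dict with "image" (400x640x3 uint8, red, green, blue), "z_map" (400x640 float32, m along the optical axis (not along the pixel's ray), 0 where there is no reading), "mtx" (3x3 intrinsics, pixels), "view" (4x4, takes a point from world to camera coordinates). Camera axes: x right, y up, looking along -z (the intrinsics and any distortion apply to the point x, -y, -z); pixel columns grow to the right and rows downward; lengths in m; the calibration is good to about 2 mm. A picture is of the moment at which its call begins.
- close_job(): hands the job in; it is judged then, once.
The state is a dict: "time": time; "joint_positions": joint angles; "joint_vel": joint speeds; "joint_torque": joint torques, N m; "ee_pos": TCP position; "eef_rot": TCP orientation; "ft_force": force on the tool from outside, world axes, zero at the start; "torque": the same for the moment, N m; "width": finger opening in m; "grip_force": force on a finger pad.
Only numpy, scipy, OpenCV 4.12 (cv2) and the standard library are available. Lean on these libraries where they do the work, as an engineer would, in place of code of your own. Each camera call takes 0.05 s, during which the arm holds its last target. There are 200 camera calls.

## Working session

There is one attempt and no reset: what is moved stays moved. The work goes in short steps, Python scripts to look and compute and a tool call to move; the robot and the scene stay as the last step left them, time stands still between calls to the robot, and variables do not carry over. Pictures are saved under pics/ and viewed, at most 10 in all, crops included, and the job is handed in when it is done.

Besides the shell and the picture viewer there is one more tool, called after "Request:" as name(argument=value, ...), one argument or row to a line, values as JSON. step_arm: Moves the arm, as the interface text tells. Shifts and turns lie within -1 to 1; 1 stands for 25 mm of shift or 0.12 rad of turn. Its arguments: {"type":"object","properties":{"delta_pos":{"type":"array"},"turn":{"type":"array"},"grip":{"type":"number"},"newtons":{"type":"number"}},"required":["delta_pos","turn"]}

```bash
mkdir -p pics; cat > h.py <<'E'
from bench import *
import numpy as np, cv2
def snap(n,f):
    c=camera(n); np.savez('pics/'+f+'.npz',**c); cv2.imwrite('pics/'+f+'.png',c['image'][:,:,::-1]); return c
def load(f): return dict(np.load('pics/'+f+'.npz'))
def world(c,u,v,r=1):
    """pixel -> world using median depth in a (2r+1) window"""
    d=c['z_map'][max(v-r,0):v+r+1,max(u-r,0):u+r+1]; d=np.median(d[d>0])
    return at(c,u,v,d)
def at(c,u,v,d):
    K=c['mtx']; p=np.array([(u-K[0,2])/K[0,0]*d,-(v-K[1,2])/K[1,1]*d,-d,1])
    return (np.linalg.inv(c['view'])@p)[:3]
def atz(c,u,v,z):
    o=at(c,u,v,0.0); q=at(c,u,v,1.0); return o+(q-o)*(z-o[2])/(q[2]-o[2])
def cloud(c):
    K=c['mtx']; d=c['z_map']; v,u=np.indices(d.shape)
    p=np.stack([(u-K[0,2])/K[0,0]*d,-(v-K[1,2])/K[1,1]*d,-d,np.ones_like(d)],-1)
    w=(p@np.linalg.inv(c['view']).T)[...,:3]; w[d<=0]=np.nan; return w
E
python3 - <<'E'
from h import *
a=snap('scene','s0'); b=snap('side','d0'); w=snap('wrist','w0')
for c in(a,b,w): print(np.linalg.inv(c['view'])[:3].round(2).tolist(),c['mtx'][0,0])
print(read_state())
E
```

```text
[[0.73, 0.5, -0.46, -0.02], [-0.68, 0.56, -0.47, -0.38], [0.02, 0.66, 0.75, 1.02]] 446.5584052868938
[[0.9, 0.38, -0.23, 0.22], [-0.44, 0.78, -0.44, -0.36], [0.01, 0.5, 0.87, 1.18]] 410.0131859051653
[[0.26, -0.94, -0.24, 0.09], [0.97, 0.25, 0.07, 0.62], [-0.0, -0.25, 0.97, 0.38]] 348.9612839968462
{'time': 0.15, 'joint_positions': array([-1.33360726,  0.33271823, -0.06470398,  1.46071374,  0.02159067,
        1.34987517, -0.08849116]), 'joint_vel': array([ 0.00112244, -0.00167415,  0.00099341, -0.00098601, -0.00183303,
        0.00013657,  0.00137946]), 'joint_torque': array([ 7.80356113e-04, -6.23631549e+01,  2.47642020e-02, -3.90150619e+01,
       -6.13243086e-02,  3.72355955e-02,  1.26579466e-04]), 'ee_pos': array([0.16047191, 0.60376836, 0.22195854]), 'eef_rot': array([ 1.29516291e-01,  9.91577163e-01, -5.07356807e-04, -5.05309673e-05]), 'ft_force': array([0.58145847, 0.44627717, 0.17497235]), 'torque': array([ 0.03840941, -0.03023873, -0.01860739]), 'grip_force': 0.0, 'width': 0.08697262165805034}
```

View pics/s0.png

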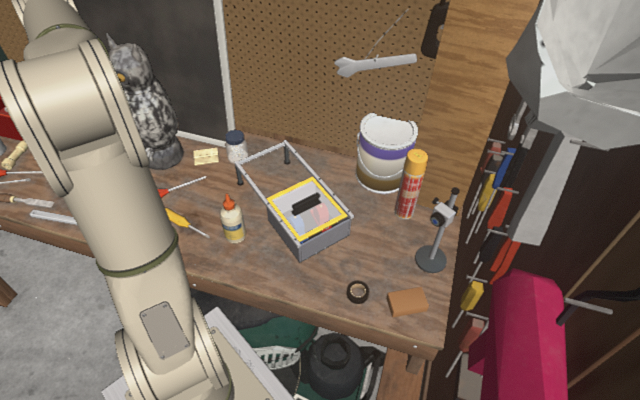

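View pics/d0.png

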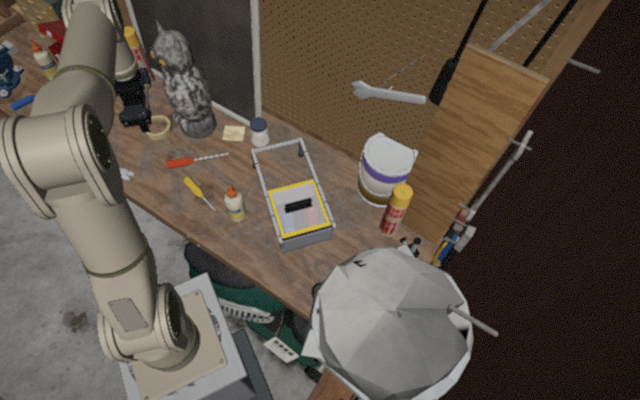

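```bash
python3 - <<'E'
from h import *
c=load('s0'); im=c['image'][:,:,::-1]
cv2.imwrite('pics/s0c.png',cv2.resize(im[125:305,225:465],None,fx=3.3,fy=3.3,interpolation=cv2.INTER_CUBIC))
for n,(u,v) in dict(handle=(306,205),corner_bl=(273,210),base=(432,262),tape=(357,292),sand=(408,302),cap=(417,157),camb=(443,211),glue=(231,205),jar=(235,137)).items(): print(n,world(c,u,v).round(3))
E
```

```text
handle [0.479 0.2   0.084]
corner_bl [0.399 0.242 0.089]
base [ 0.635 -0.124  0.014]
tape [ 0.432 -0.048 -0.   ]
sand [ 0.491 -0.16   0.03 ]
cap [0.714 0.039 0.23 ]
camb [ 0.619 -0.114  0.233]
glue [0.306 0.288 0.144]
jar [0.489 0.54  0.094]
```

View pics/s0c.png

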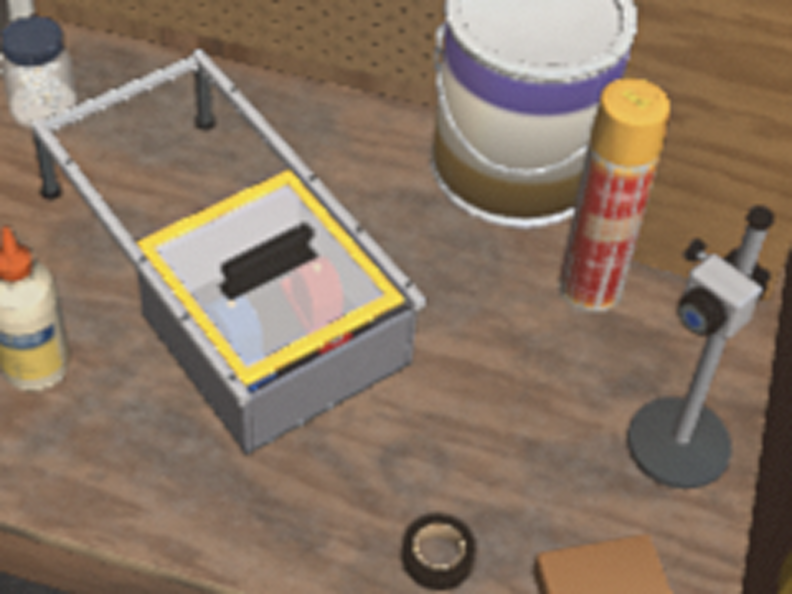

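```bash
python3 - <<'E'
from h import *
c=load('s0')
f=lambda x,y:(225+x/3.3,125+y/3.3)
P=[atz(c,*f(*p),.09)[:2] for p in[(240,395),(418,302),(40,125),(198,57)]]
P=np.array(P);print(P.round(3))
L=np.array([[-.083,-.088],[.083,-.088],[-.083,.264],[.083,.264]])
a=P-P.mean(0);b=L-L.mean(0)
th=np.arctan2((b[:,0]*a[:,1]-b[:,1]*a[:,0]).sum(),(a*b).sum());R=np.array([[np.cos(th),-np.sin(th)],[np.sin(th),np.cos(th)]])
o=P.mean(0)-R@L.mean(0);print('box',o,th,(P-o-L@R.T).round(3))
h=atz(c,*f(268,260),.11)[:2];print('handle',h,(h-o)@R)
w=cloud(c); 
# camera stand cloud
m=(w[...,0]>.5)&(w[...,0]<.75)&(w[...,1]<-.03)&(w[...,1]>-.25)
foot=w[m&(w[...,2]>.005)&(w[...,2]<.025)&(w[...,0]>.55)];print('foot',np.median(foot,0),len(foot),foot.min(0),foot.max(0))
up=m&(w[...,2]>.1); im=c['image']
v,u=np.nonzero(up)
for z in np.arange(.1,.3,.02):
  q=w[up&(abs(w[...,2]-z)<.01)]; 
  if len(q):print(z.round(2),len(q),q.mean(0).round(3),q.min(0).round(3),q.max(0).round(3))
print('lens',world(c,*[int(round(t)) for t in f(700,312)],1), world(c,*[int(round(t)) for t in f(695,314)],0))
for i in range(209,232):print([ '%.3f,%.3f,%.3f'%tuple(w[i,j]) if w[i,j,2]>.1 else '-' for j in range(432,455,3)]) if i%3==0 else 0
s=w[...,2];
E
```

```text
[[0.376 0.113]
 [0.539 0.086]
 [0.431 0.448]
 [0.591 0.424]]
box [0.47047021 0.18110823] -0.15719745435960025 [[ 0.001  0.006]
 [ 0.001  0.005]
 [ 0.001 -0.006]
 [-0.003 -0.005]]
handle [0.46810837 0.18602208] [-0.00310198  0.00448351]
foot [ 0.64034935 -0.12215048  0.01162879] 719 [ 0.56233536 -0.24925032  0.00503499] [ 0.74911958 -0.05083317  0.02494649]
0.1 71 [ 0.646 -0.18   0.105] [ 0.568 -0.246  0.1  ] [ 0.749 -0.106  0.11 ]
0.12 131 [ 0.646 -0.182  0.121] [ 0.563 -0.248  0.11 ] [ 0.749 -0.107  0.13 ]
0.14 146 [ 0.651 -0.178  0.14 ] [ 0.561 -0.248  0.13 ] [ 0.75  -0.107  0.15 ]
0.16 136 [ 0.652 -0.189  0.16 ] [ 0.568 -0.246  0.15 ] [ 0.748 -0.111  0.17 ]
0.18 117 [ 0.644 -0.197  0.18 ] [ 0.568 -0.246  0.17 ] [ 0.741 -0.126  0.19 ]
0.2 189 [ 0.639 -0.167  0.202] [ 0.567 -0.246  0.19 ] [ 0.739 -0.079  0.21 ]
0.22 404 [ 0.63  -0.134  0.221] [ 0.566 -0.246  0.21 ] [ 0.74 -0.07  0.23]
0.24 321 [ 0.635 -0.138  0.236] [ 0.567 -0.246  0.23 ] [ 0.739 -0.092  0.25 ]
0.26 133 [ 0.637 -0.174  0.261] [ 0.532 -0.248  0.251] [ 0.739 -0.106  0.27 ]
0.28 161 [ 0.632 -0.167  0.28 ] [ 0.532 -0.24
[... 523 characters left out ...]
7,-0.118,0.229', '0.614,-0.122,0.227', '0.614,-0.128,0.233', '0.618,-0.133,0.234', '0.631,-0.135,0.224']
['0.598,-0.104,0.211', '0.596,-0.112,0.221', '0.597,-0.118,0.226', '0.600,-0.123,0.229', '0.611,-0.125,0.221', '0.611,-0.132,0.228', '0.620,-0.135,0.223', '-']
['0.597,-0.107,0.204', '0.596,-0.114,0.212', '0.597,-0.120,0.218', '0.600,-0.125,0.220', '0.607,-0.130,0.218', '0.615,-0.133,0.215', '0.628,-0.134,0.204', '-']
['-', '0.596,-0.116,0.204', '0.597,-0.122,0.208', '0.602,-0.127,0.209', '0.614,-0.129,0.200', '0.619,-0.134,0.200', '-', '-']
['-', '-', '-', '0.642,-0.113,0.147', '0.646,-0.119,0.149', '-', '-', '-']
['-', '-', '0.642,-0.108,0.130', '0.641,-0.116,0.139', '-', '-', '-', '-']
```

Request:
step_arm(
  delta_pos=[
    [0, 0, 1],
    [0.7, -0.9, 0.4],
    [0.7, -0.9, 0],
    [0.7, -0.9, 0],
    [0.7, -0.9, 0],
    [0.7, -0.9, 0],
    [0.7, -0.9, 0],
    [0.7, -0.9, 0],
    [0.7, -0.9, 0],
    [0.7, -0.9, 0],
    [0.7, -0.9, 0],
    [0.7, -0.9, 0],
  ],
  turn=[0, 0.2, 0.2, 0.2, 0.26, 0, 0, 0, 0, 0, 0, 0],
)

```text
time: 1.35
ee_pos: [0.3536, 0.3554, 0.2574]
eef_rot: [0.078, 0.997, -0.0, -0.0]
ft_force: [0.0, -0.0, -0.8]
width: 0.0866
grip_force: 0.0
```

Request:
step_arm(
  delta_pos=[
    [0.7, -1, 0],
    [0.7, -1, 0],
    [0.7, -1, 0],
    [0.7, -1, 0],
    [0.6, -1, 0],
    [0.5, -1, 0],
    [0.5, -0.8, 0],
    [0, 0, 0],
    [0, 0, 0],
  ],
  turn=[0, 0, 0, 0, 0, 0, 0, 0, 0],
)

```text
time: 2.25
ee_pos: [0.4629, 0.1865, 0.2574]
eef_rot: [0.079, 0.997, 0.0, -0.0]
ft_force: [-1.1, 0.7, 0.4]
width: 0.0869
grip_force: 0.0
```

```bash
python3 - <<'E'
from h import *
c=snap('wrist','w1');s=read_state();print(s['time'],s['ee_pos'],s['eef_rot'],np.linalg.inv(c['view'])[:3,3])
E
```

```text
2.3 [0.46261855 0.18717355 0.25739945] [ 7.79099098e-02  9.96960372e-01  7.11671784e-05 -2.39425492e-04] [0.39582708 0.19718599 0.41999577]
```

View pics/w1.png

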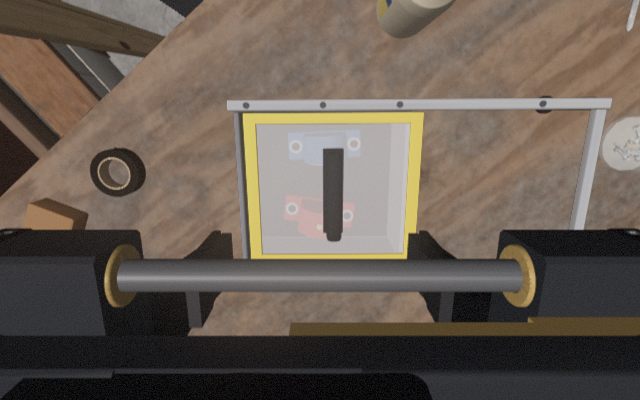

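```bash
python3 - <<'E'
from h import *
c=load('w1')
h1,h2=atz(c,333,149,.114),atz(c,334,238,.114);print('bar',h1,h2,(h1+h2)/2,np.linalg.norm(h1-h2),np.arctan2(*(h2-h1)[[1,0]]))
a,b=atz(c,229,105,.09),atz(c,609,103,.09);print('railL',a,b,np.linalg.norm(a-b),np.arctan2(*(b-a)[[1,0]])-np.pi/2)
for p in[(296,147),(353,144),(292,209),(347,216)]: print(atz(c,*p,.02))
E
```

```text
bar [0.43063458 0.20343273 0.114     ] [0.51246187 0.19215424 0.114     ] [0.47154822 0.19779349 0.114     ] 0.08260090937072259 -0.13696984758736697
railL [0.37890712 0.11609748 0.09      ] [0.43164718 0.45837827 0.09      ] 0.3463201567456696 -0.15288186864329578
[0.43245483 0.16405635 0.02      ]
[0.43930658 0.22864075 0.02      ]
[0.50406379 0.1465626  0.02      ]
[0.5230135 0.2101144 0.02     ]
```

Request:
step_arm(
  delta_pos=[
    [0.35, 0.45, -0.5],
    [0, 0, -1],
    [0, 0, -1],
    [0, 0, -1],
    [0, 0, -1],
    [0, 0, -1],
    [0, 0, -0.7],
    [0, 0, -0.3],
    [0, 0, 0],
  ],
  turn=[0, 0, 0, 0, 0, 0, 0, 0, 0],
)

```text
time: 3.2
ee_pos: [0.4709, 0.1983, 0.0944]
eef_rot: [0.078, 0.997, -0.0, -0.001]
ft_force: [0.7, -0.2, 0.8]
width: 0.0869
grip_force: 0.0
```

Request:
step_arm(
  delta_pos=[
    [0, 0, 0],
    [0, 0, 0],
    [0, 0, 0],
    [0, 0, 0],
    [0, 0, 0],
    [0, 0, 0],
    [0, 0, 0],
    [0, 0, 0],
  ],
  turn=[0, 0, 0, 0, 0, 0, 0, 0],
  grip=1,
  newtons=15,
)

```text
time: 4.0
ee_pos: [0.4718, 0.1978, 0.0951]
eef_rot: [0.078, 0.997, 0.0, -0.0]
ft_force: [-0.1, -0.2, 0.6]
width: 0.0308
grip_force: 0.0
```

Request:
step_arm(
  delta_pos=[
    [0, 0, 0],
    [0, 0, 0],
    [0, 0, 0],
    [0, 0, 0],
  ],
  turn=[0, 0, 0, 0],
)

```text
time: 4.4
ee_pos: [0.4718, 0.1978, 0.0951]
eef_rot: [0.078, 0.997, 0.0, 0.0]
ft_force: [-0.9, -0.1, -0.4]
width: 0.0142
grip_force: 15.0
```

Request:
step_arm(
  delta_pos=[
    [0.05, 0.3, 0],
    [0.1, 0.65, 0],
    [0.1, 0.65, 0],
    [0.1, 0.65, 0],
    [0.1, 0.65, 0],
    [0.1, 0.65, 0],
    [0.1, 0.65, 0],
    [0.1, 0.65, 0],
    [0.1, 0.65, 0],
    [0.08, 0.5, 0],
    [0.04, 0.25, 0],
    [0, 0, 0],
  ],
  turn=[0, 0, 0, 0, 0, 0, 0, 0, 0, 0, 0, 0],
)

```text
time: 5.6
ee_pos: [0.4956, 0.3515, 0.0947]
eef_rot: [0.079, 0.997, -0.003, -0.001]
ft_force: [-9.1, -13.3, 11.1]
width: 0.0135
grip_force: 15.0
```

Request:
step_arm(
  delta_pos=[
    [0.02, 0.1, 0],
    [0.02, 0.1, 0],
    [0, 0, 0],
    [0, 0, 0],
  ],
  turn=[0, 0, 0, 0],
)

```text
time: 6.0
ee_pos: [0.4961, 0.352, 0.0944]
eef_rot: [0.081, 0.997, -0.006, -0.003]
ft_force: [-14.2, -28.7, 21.0]
width: 0.015
grip_force: 15.0
```

Request:
step_arm(
  delta_pos=[
    [-0.02, -0.1, 0],
    [-0.01, -0.05, 0],
    [0, 0, 0],
  ],
  turn=[0, 0, 0],
)

```text
time: 6.3
ee_pos: [0.496, 0.3515, 0.0944]
eef_rot: [0.08, 0.997, -0.003, -0.001]
ft_force: [-6.8, -15.4, 10.4]
width: 0.0136
grip_force: 15.0
```

Request:
step_arm(
  delta_pos=[
    [0, 0, 0],
    [0, 0, 0],
    [0, 0, 0],
    [0, 0, 0],
    [0, 0, 0],
    [0, 0, 0],
    [0, 0, 0],
  ],
  turn=[0, 0, 0, 0, 0, 0, 0],
  grip=0,
)

```text
time: 7.0
ee_pos: [0.4963, 0.3554, 0.0951]
eef_rot: [0.078, 0.997, 0.0, 0.0]
ft_force: [-0.3, 0.4, -0.7]
width: 0.062
grip_force: 0.0
```

Request:
step_arm(
  delta_pos=[
    [0, 0, 0.5],
    [0, 0, 1],
    [0, 0, 1],
    [0, 0, 1],
    [-0.2, -0.9, 1],
    [-0.4, -1, 1],
    [-0.4, -1, 0],
    [-0.4, -1, 0],
    [-0.4, -1, 0],
    [-0.4, -1, 0],
    [-0.2, -0.5, 0],
    [0, 0, 0],
  ],
  turn=[0, 0, 0, 0, 0, 0, 0, 0, 0, 0, 0, 0],
)

```text
time: 8.2
ee_pos: [0.4364, 0.1942, 0.2336]
eef_rot: [0.079, 0.997, 0.001, 0.0]
ft_force: [0.6, 0.6, -0.2]
width: 0.0871
grip_force: 0.0
```

```bash
python3 - <<'E'
from h import *
c=snap('wrist','w2');s=read_state();print(s['time'],s['ee_pos'],s['eef_rot'],s['width'],s['ft_force'])
E
```

```text
8.25 [0.43654804 0.19559605 0.23338133] [7.84799625e-02 9.96915307e-01 7.47797723e-04 4.55313003e-04] 0.08674006282119841 [-0.41972104  0.66358651  0.145894  ]
```

View pics/w2.png

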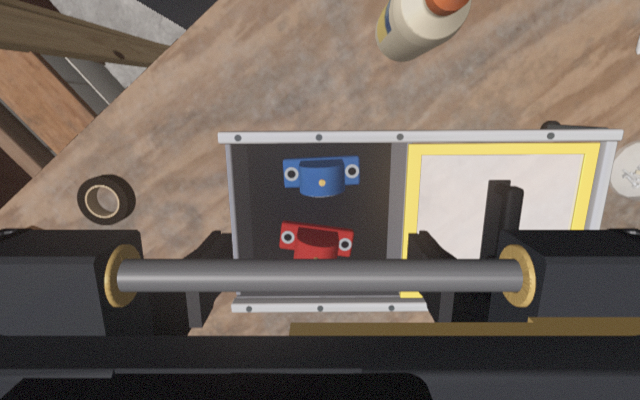

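```bash
python3 - <<'E'
from h import *
c=load('w2')
a,b=atz(c,292,173,.022),atz(c,352,170.5,.022);print(a,b,(a+b)/2,np.linalg.norm(b-a),np.arctan2(*(b-a)[[1,0]])-np.pi/2)
print(world(c,292,173),world(c,352,170),'top',world(c,321,183,0),atz(c,321.5,183,.073))
w=cloud(c);im=c['image'].astype(int);m=(im[...,2]>im[...,0]+50)&(w[...,0]>.38)&(w[...,0]<.55)&(w[...,1]>.1)&(w[...,1]<.27)&(w[...,2]<.09)&(w[...,2]>0)
for lo,hi in((.01,.03),(.055,.08)):
  q=w[m&(w[...,2]>lo)&(w[...,2]<hi)][:,:2].astype(np.float32); r=cv2.minAreaRect(q*1000);print(len(q),r)
E
```

```text
[0.43079909 0.16500945 0.022     ] [0.4384116 0.2297131 0.022    ] [0.43460535 0.19736128 0.022     ] 0.06514992774026002 -0.1171135315451548
[0.43096514 0.16490242 0.02099329] [0.43792613 0.2298081  0.02168713] top [0.43560141 0.19585219 0.07565162] [0.43622669 0.19624471 0.073     ]
623 ((434.7595520019531, 195.85952758789062), (82.27262878417969, 31.789384841918945), 83.5825424194336)
1026 ((435.1466064453125, 193.0178985595703), (38.02001953125, 29.294124603271484), 83.45952606201172)
```

Request:
step_arm(
  delta_pos=[
    [-0.06, 0, -0.5],
    [0, 0, -1],
    [0, 0, -1],
    [0, 0, -1],
    [0, 0, -1],
    [0, 0, -1],
    [0, 0, -1],
    [0, 0, -0.8],
    [0, 0, -0.5],
    [0, 0, -0.5],
    [0, 0, 0],
  ],
  turn=[0.37, 0, 0, 0, 0, 0, 0, 0, 0, 0, 0],
)

```text
time: 9.35
ee_pos: [0.4342, 0.1954, 0.0239]
eef_rot: [0.056, 0.998, -0.001, -0.001]
ft_force: [-0.6, -0.1, -0.0]
width: 0.087
grip_force: 0.0
```

Request:
step_arm(
  delta_pos=[
    [0, 0, 0],
    [0, 0, 0],
    [0, 0, 0],
    [0, 0, 0],
    [0, 0, 0],
    [0, 0, 0],
    [0, 0, 0],
    [0, 0, 0],
    [0, 0, 0],
    [0, 0, 0],
  ],
  turn=[0, 0, 0, 0, 0, 0, 0, 0, 0, 0],
  grip=1,
  newtons=30,
)

```text
time: 10.35
ee_pos: [0.4349, 0.1954, 0.0252]
eef_rot: [0.056, 0.998, 0.0, 0.0]
ft_force: [-0.2, 0.5, 3.4]
width: 0.0456
grip_force: 30.0
```

Request:
step_arm(
  delta_pos=[
    [0, 0, 0.3],
    [0, 0, 0.6],
    [0, 0, 0.8],
    [0, 0, 0.8],
    [0, 0, 0.8],
    [0, 0, 0.8],
    [0, 0, 0.8],
    [0, 0, 0.8],
    [0, 0, 0.6],
    [0, 0, 0.3],
    [0, 0, 0],
  ],
  turn=[0, 0, 0, 0, 0, 0, 0, 0, 0, 0, 0],
)

```text
time: 11.45
ee_pos: [0.435, 0.1953, 0.1907]
eef_rot: [0.056, 0.998, 0.0, 0.0]
ft_force: [-0.2, 0.3, -2.8]
width: 0.0458
grip_force: 30.0
```

```bash
python3 - <<'E'
from h import *
c=load('s0');w=cloud(c);im=c['image'].astype(int)
P=w[200:240,425:462].reshape(-1,3);C=im[200:240,425:462].reshape(-1,3)
k=(P[:,0]<.66)&(P[:,0]>.57)&(P[:,2]>.17);P=P[k];C=C[k];lum=C.mean(1)
sil=P[(lum>120)]
top=sil[(sil[:,2]>.227)&(sil[:,2]<.24)];print('top',len(top),top[:,2].mean(),cv2.minAreaRect((top[:,:2]*1000).astype(np.float32)))
for n,q in(('sil',sil),('dark',P[lum<90])):
  print(n,len(q),np.percentile(q,[2,50,98],axis=0).round(4).tolist())
front=P[(lum<90)&(P[:,0]<.6005)]
print('front',len(front),front.mean(0),front.min(0),front.max(0))
u=front-front.mean(0);print(np.linalg.svd(u)[2][2])
# post points
m=(w[...,0]>.6)&(w[...,0]<.68)&(w[...,1]<-.07)&(w[...,1]>-.15)
for lo,hi in((.04,.1),(.1,.17),(.25,.27),(.27,.3)):
  q=w[m&(w[...,2]>lo)&(w[...,2]<hi)];print(lo,len(q),np.median(q,0))
q=w[m&(w[...,2]>.006)&(w[...,2]<.02)];print('foot',cv2.minEnclosingCircle((q[:,:2]*1000).astype(np.float32)))
cv2.imwrite('pics/lens.png',cv2.resize(im[195:275,405:465].astype(np.uint8)[:,:,::-1],None,fx=7,fy=7,interpolation=cv2.INTER_CUBIC))
E
```

```text
top 202 0.2326105372843792 ((629.3450317382812, -113.09808349609375), (44.0212287902832, 36.040958404541016), 89.22364807128906)
sil 273 [[0.6123, -0.1349, 0.2017], [0.625, -0.1182, 0.2323], [0.6467, -0.0912, 0.2509]]
dark 244 [[0.5955, -0.1293, 0.2032], [0.6046, -0.1142, 0.2222], [0.6584, -0.0747, 0.2389]]
front 84 [ 0.59741945 -0.11298102  0.2155262 ] [ 0.59459923 -0.12613159  0.19960916] [ 0.60047802 -0.09808251  0.22893588]
[-0.9996463  -0.0192901   0.01830769]
0.04 79 [ 0.64179356 -0.1148829   0.07118415]
0.1 84 [ 0.6418104  -0.11540275  0.12792369]
0.25 40 [ 0.64206929 -0.11514721  0.26139419]
0.27 64 [ 0.64432573 -0.11283163  0.28268178]
foot ((645.38916015625, -110.96234130859375), 43.23933792114258)
```

View pics/lens.png

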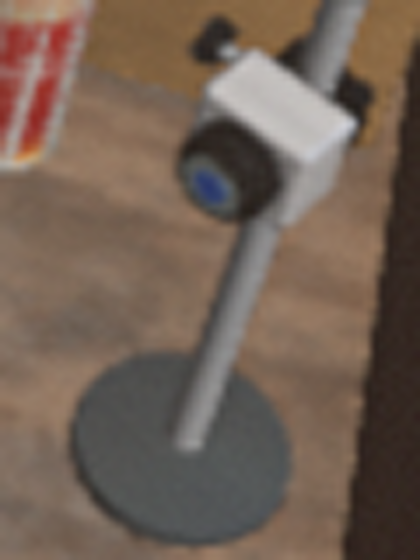

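Request:
step_arm(
  delta_pos=[
    [0.05, -0.4, 0],
    [0.15, -0.9, 0],
    [0.2, -1, 0],
    [0.2, -1, 0],
    [0.2, -1, 0],
    [0.2, -1, 0],
    [0.2, -1, 0],
    [0.2, -1, 0],
    [0.2, -1, 0],
    [0.2, -1, 0],
    [0.05, -1, 0],
    [0, -0.8, 0],
  ],
  turn=[0, 0.1, 0.1, 0.1, 0.1, 0.1, 0.1, 0.1, 0.1, 0.14, 0, 0],
)

```text
time: 12.65
ee_pos: [0.4801, -0.0846, 0.1891]
eef_rot: [0.0, 1.0, -0.0, -0.001]
ft_force: [1.0, -0.5, -1.6]
width: 0.0457
grip_force: 30.0
```

Request:
step_arm(
  delta_pos=[
    [0, -0.6, 0],
    [0, -0.4, 0],
    [0, -0.2, 0],
    [0, 0, 0],
    [0, 0, 0],
  ],
  turn=[0, 0, 0, 0, 0],
)

```text
time: 13.15
ee_pos: [0.481, -0.1115, 0.1899]
eef_rot: [-0.001, 1.0, 0.0, -0.0]
ft_force: [-0.9, 0.5, -2.0]
width: 0.0459
grip_force: 30.0
```

```bash
python3 - <<'E'
from h import *
c=snap('scene','s2');s=read_state();print(s['time'],s['ee_pos'],s['eef_rot'],s['width'],s['grip_force'])
w=cloud(c);im=c['image'].astype(int)
m=(im[...,2]>im[...,0]+40)&(w[...,0]>.4)&(w[...,0]<.55)&(w[...,1]<.0)&(w[...,2]>.13)&(w[...,2]<.27)
q=w[m];print(len(q),q.min(0),q.max(0));v,u=np.nonzero(m);print(u.min(),u.max(),v.min(),v.max())
cv2.imwrite('pics/s2c.png',cv2.resize(im[120:320,280:480].astype(np.uint8)[:,:,::-1],None,fx=3,fy=3,interpolation=cv2.INTER_CUBIC))
E
```

```text
13.2 [ 0.48107969 -0.11138026  0.18992461] [-8.77706395e-04  9.99999597e-01  1.36885553e-04 -1.29353431e-04] 0.04604622931636492 29.999961596913636
234 [ 0.4646847  -0.15488156  0.17396169] [ 0.49357262 -0.07217834  0.23915962]
382 417 239 275
```

View pics/s2c.png

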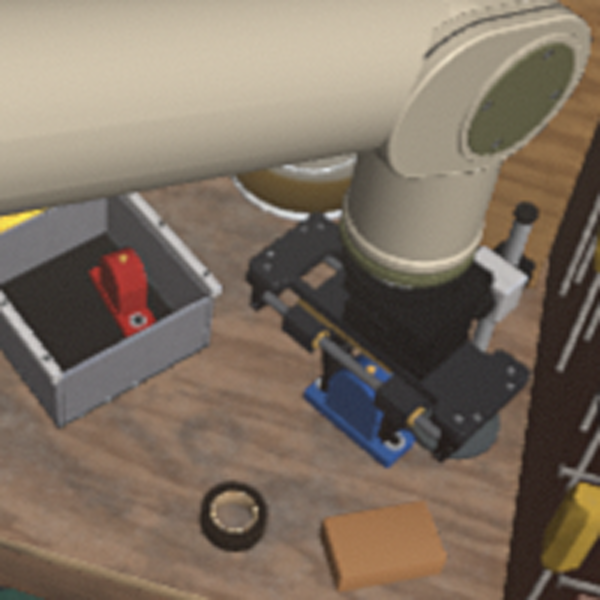

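Request:
step_arm(
  delta_pos=[
    [0, 0, 0],
    [0, 0, 0],
    [0, 0, 0],
  ],
  turn=[0, 0, 0],
)

```text
time: 13.5
ee_pos: [0.4811, -0.1119, 0.1901]
eef_rot: [-0.001, 1.0, 0.0, 0.0]
ft_force: [0.2, -0.2, -2.8]
width: 0.0457
grip_force: 30.0
```

```bash
python3 -c "
from bench import *
print(close_job())"
```

```text
the job is handed in; nothing more can be done
None
```

I handed the job in at 13.5 s: the guard is open to its stop, and the gripper holds the blue block level, its face about 10 cm from the lens and within about 2 mm of its axis by my measurements. `close_job()` returned no verdict.

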